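# Tip a slide carrier out of its dock and clamp it under the microscope

## Task

The slide carrier lies flush in the grey dock: press down on whichever of its ends gives way, so that it tips up and stays leaning on its own with the hand off it, then grip it and take it out. Lay it flat, glass side up, under the microscope tube, lengthwise between the clamp and the end stop and let it go, then slide the clamp by its knob until the carrier is held snugly against the end stop. Do not strike the microscope's head, and leave the other things on the bench where they are.

Things in the scene. Friction and masses are not known exactly. Their poses are not given: they have to be found in the camera images.
- dock: Fixed grey block 125 (x) x 64 (y) x 54 mm high, origin at the centre of its underside, x along its length. A pocket 105 x 44 mm, open above, is centred in it (walls 10 mm). Under the carrier one half has a shelf 8 mm below the top, ending 6 mm past the centre; the other half is a well 48 mm deep. Well at +x or -x: it varies, is hidden, and can only be felt.
- dock_top (a point): Centre of the dock's top, 54 mm up. The carrier's end over the shelf does not give; the end over the well gives under about 1 N. Pushed 12 to 15 mm from the end to some 16 mm below the top, it tips about the shelf's edge, slides into the well and stays leaning there by itself at about 45 degrees, its other end some 28 mm above the top.
- carrier_mid (a point): Slide carrier: loose flat aluminium plate 100 (x) x 40 (y) x 8 (z) mm, about 0.1 kg, a glass slide let into its top face, both ends alike. The point is its centre; x is its long axis, z the normal of the glass face (up at the start). It starts flush in the dock, with 2 to 3 mm of play all round.
- stage_centre (a point): Centre of the stage's top, straight under the tube; x along the clamp's travel, z up. The stage is a fixed cream base, 30 mm high, from -130 to 130 mm in x and -130 to 170 in y. A steel end stop (70 mm wide, 10 high) has its flat face at x = +50 mm, facing -x. A round column (radius 16, foot 26 mm, 360 high) stands at y = +140 mm.
- tube_mouth (a point): Centre of the lower end of the microscope's head, 130 mm above the stage centre: a black upright tube of radius 29 mm, 90 mm long, then a cream housing of radius 36 mm, on an arm 50 mm wide that comes from the column at +y, 120 to 160 mm above this point. Fixed; must not be struck.
- head: The same microscope head; its origin is 160 mm below the tube's lower end, at the underside of the base.
- clamp (a joint): Sliding clamp on the stage: travel in m, 0 = fully back, grows along +x of the stage towards the end stop, up to 0.06; 1.5 N of friction, stays where left. Its steel jaw (40 mm wide, top 11 mm above the stage) is centred on y = 0, its flat front face at stage x = -95 mm + travel: it meets a carrier lying against the end stop at 0.045.
- clamp_knob (a point): Centre of the clamp's black square knob, 16 x 16 mm in plan, from 2.5 to 32.5 mm above the stage (the point is 17.5 above it), 105 mm to -y of the jaw's middle and 5 mm behind the jaw's face. A low bar (top 12.5 mm above the stage) joins it to the jaw.
- dish: Bystander: closed clear petri dish, 57 mm across, 20 mm high; origin at the centre of its underside. Leave it where it is.
- tip_box: Bystander: grey pipette-tip box with a clear lid, 82 x 117 x 63 mm high; origin at the centre of its underside. Leave it where it is.
- reagent: Bystander: amber bottle, 60 mm across, 130 mm high; origin at the centre of its underside. Leave it where it is.
- slide_box: Bystander: flat white slide box with a grey lid, 87 x 102 x 34 mm high; origin at the centre of its underside. Leave it where it is.
- beaker: Bystander: clear cup, 64 mm across, 70 mm high; origin at the centre of its underside. Leave it where it is.
- spray: Bystander: white spray bottle with a yellow trigger head, 72 mm across, 204 mm high; origin at the centre of its underside. Leave it where it is.
- carrier: The same slide carrier; origin at the centre of its underside, 4 mm below the point above.
- microscope: The whole microscope; origin at the centre of the underside of its stage, 30 mm below the stage centre, axes as there.
Mind the look-alikes: they are no part of the job. There is more than one size of the carrier; the job needs the smallest.

How it is judged:
On the way, in this order (a step that is already met when the one before it is completed fails the run):
1. the carrier is tipped up in the dock's pocket and leans there with no hand on it (angle between carrier_mid's own z axis and vertical above 0.5 rad and horizontal distance between carrier_mid and dock below 0.045 m and height (world z) of carrier_mid below 0.065 m and contact force between the fingers and carrier below 0.05 N), for 0.2 s.
2. the carrier lies flat on the stage, glass up, between clamp and end stop, let go (y of carrier_mid in the frame of stage_centre between -0.015 and 0.015 m and z of carrier_mid in the frame of stage_centre between 0.001 and 0.007 m and angle between carrier_mid's own z axis and vertical below 0.09 rad and angle between the x axis of carrier_mid and the x axis of stage_centre, either way round below 0.2 rad and x of carrier_mid in the frame of stage_centre between -0.045 and 0.006 m and contact force between the fingers and carrier below 0.05 N), for 0.2 s.
At the end, for the whole second after the job is handed in: the carrier rests flat on the stage, glass up (within 5 degrees), its long axis along the clamp's travel within 11 degrees, within 15 mm sideways of the stage centre and within 4 mm of touching the end stop; the clamp's jaw is closed on it (travel 0.042 to 0.049); everything is at rest and let go (y of carrier_mid in the frame of stage_centre between -0.015 and 0.015 m and z of carrier_mid in the frame of stage_centre between 0.001 and 0.007 m and angle between carrier_mid's own z axis and vertical below 0.09 rad and angle between the x axis of carrier_mid and the x axis of stage_centre, either way round below 0.2 rad and x of carrier_mid in the frame of stage_centre between -0.004 and 0.004 m and value of joint clamp between 0.042 and 0.049 m and contact force between the fingers and carrier below 0.05 N and contact force between the fingers and microscope below 0.05 N and linear speed of carrier below 0.02 m/s and velocity of joint clamp below 0.01 m/s).
It fails at once if the microscope's head is struck (over 10 N) (contact force between head and the arm above 10 N or contact force between head and the fingers above 10 N or contact force between head and carrier above 10 N).
It fails at once if another thing on the bench is moved by more than 25 mm or tipped over (distance of any of dish, tip_box, reagent, slide_box, beaker, spray from where it was at the start of the episode above 0.025 m or angle between any of dish, tip_box, reagent, slide_box, beaker, spray's own z axis and vertical above 0.4 rad).
It also fails if it takes over 61 s, if anything falls off the work surface, if the arm or the gripper's body presses on something with over 40 N, if the wrist force passes 120 N, or if a joint passes its speed limit or range.

## Robot

A 6-joint arm with a two-finger parallel gripper is mounted at the origin on the work surface. World frame = base frame: x ahead of the robot, y to its left, z up, the work surface at z = 0. Lengths are in m, angles in rad, forces in N, time in s.
With the tool pointing down it reaches from about 0.375 to 0.9 m from the base axis. Payload 3.1 kg.
Tool frame: the origin (TCP) lies on the front face of the gripper's body, between the roots of the fingers; the fingertips stand 73 mm ahead of it and the grasp point (between the pads) lies 54 mm ahead of it (manip.tips_ahead is the distance from the TCP to the fingertips, in m); z points along the fingers, y is the line along which they close (so a half turn about z gives the same grasp; the last joint's range is limited). The gripper opens to 85 mm and grips with 20 to 120 N. Pads are 22 mm wide; open, the fingers measure 114 mm over their backs; the gripper's body (76 mm by 85 mm) begins 54 mm behind the grasp point. The pads swing forward as they close: fully open they stand 13 mm farther back than shut.
Start: joints at [1.044, 0.527, 1.433, -0, 1.181, -0.178], TCP at [0.214, 0.587, 0.304] pointing down, gripper open.
Joint ranges: [-3.08, 3.08], [-0.75, 2.2], [0.22, 2.44], [-1.43, 4.57], [0, 2.65], [-2.85, 2.85]. Speed limits (rad/s): [2.79, 2.79, 3.14, 3.14, 3.14, 3.14].

## Interface

Orientations are given as a unit quaternion [x, y, z, w].
In Python, from station import sense, eyes, workorder, manip gives the robot as it stands.
- The arm moves only by the shell command python3 -m inch 'ROWS' [OPENING] [FORCE]. ROWS is JSON, a list of rows, each an object of numbers: "dx", "dy", "dz": the shift along the tool's x, y, z in cm; "wx", "wy", "wz": the turn, a rotation vector about the tool's x, y, z in degrees. In form: [{"dx": .., "dy": .., "dz": .., "wx": .., "wy": .., "wz": ..}, ...]. A call has 1 to 10 rows; each row shifts and turns the commanded pose from where the row before left it, along the tool's axes as they then stand; what a row does not reach is not made up. A row lasts 1/8 s, in which the tool goes at most 62.5 mm and 10.7 degrees, less where a joint would pass 70% of its speed; a pose out of reach is approached as far as the arm can. A call with a gripper value outside its range is refused whole. OPENING is the opening, from 0 (shut) to 1 (fully open), set as the call begins (- or left out, the last holds). The fingers move at their own pace and stop on an object; FORCE is the grip in N (left out, the last holds). Time passes only in rows, so rows that do not move let the fingers close. It gives the time, the measured TCP pose, the force, the opening and the grip force at its end, in the units of the state.
- sense(): the state, without advancing time (a new reading comes with each control period).
- eyes.snapshot(name): name is "scene" or "top"; returns the picture (384x512x3 uint8, red, green, blue); there is no depth.
- eyes.camera_params(name): a dict with "fx", "fy", "cx", "cy" (pixels), "D" ([k1, k2, p1, p2, k3] as OpenCV has them; the pictures are not rectified), "rvec" (rotation vector, rad) and "tvec" (3), from world to camera coordinates, as OpenCV has them. Camera axes: x right, y down, z forward; pixel columns grow to the right and rows downward; lengths in m; the calibration is good to about 2 mm. A picture is of the moment at which its call begins. camera_params takes no time and is no camera call.
- workorder.sign_off(): hands the job in; it is judged then, once.
The state is a dict: "t": time; "q": joint angles; "qd": joint speeds; "tau": joint torques, N m; "tcp_pos": TCP position; "tool_rot": TCP orientation; "force": force on the tool from outside, world axes, zero at the start; "ft_torque": the same for the moment, N m; "finger_gap": opening from 0.0 (shut) to 1.0 (fully open); "gripper_force": force on a finger pad.
Only numpy, scipy, OpenCV 4.12 (cv2) and the standard library are available. Lean on these libraries where they do the work, as an engineer would, in place of code of your own. Each camera call takes 0.05 s, during which the arm holds its last target. There are 200 camera calls.

## Working session

There is one attempt and no reset: what is moved stays moved. The work goes in short steps, Python scripts to look and compute and a shell command to move; the robot and the scene stay as the last step left them, time stands still between calls to the robot, and variables do not carry over. Pictures are saved under pics/ and viewed, at most 10 in all, crops included, and the job is handed in when it is done.

```bash
mkdir -p pics; ls; python3 - <<'E'
from station import sense, eyes, workorder, manip
import cv2
s=sense();print({k:s[k] for k in('t','tcp_pos','tool_rot','force')},manip.tips_ahead)
for n in('scene','top'):
    cv2.imwrite(f'pics/{n}0.png',cv2.resize(eyes.snapshot(n)[:,:,::-1],(800,600),interpolation=cv2.INTER_CUBIC));print(eyes.camera_params(n))
E
```

```text
pics
{'t': 0.0, 'tcp_pos': array([0.21326657, 0.5868879 , 0.3029332 ]), 'tool_rot': array([ 1.73489669e-01,  9.84835093e-01, -1.01564517e-03, -3.77992312e-04]), 'force': array([ 0.81931618,  1.00330896, -0.04120093])} 0.0726
{'fx': 364.5194599113012, 'fy': 364.5194599113012, 'cx': 257.44431672140564, 'cy': 191.23226058136146, 'D': array([0.02912732, 0.        , 0.        , 0.        , 0.        ]), 'rvec': array([ 2.35987765,  0.90955082, -0.30287742]), 'tvec': array([-0.4724595 , -0.20577958,  1.22012918])}
{'fx': 416.69049942905303, 'fy': 416.69049942905303, 'cx': 256.23048918739846, 'cy': 198.82556952519647, 'D': array([-0.08369769,  0.        ,  0.        ,  0.        ,  0.        ]), 'rvec': array([ 2.09933713, -2.14739283,  0.21031443]), 'tvec': array([0.06539492, 0.58689763, 1.28423457])}
```

View pics/scene0.png

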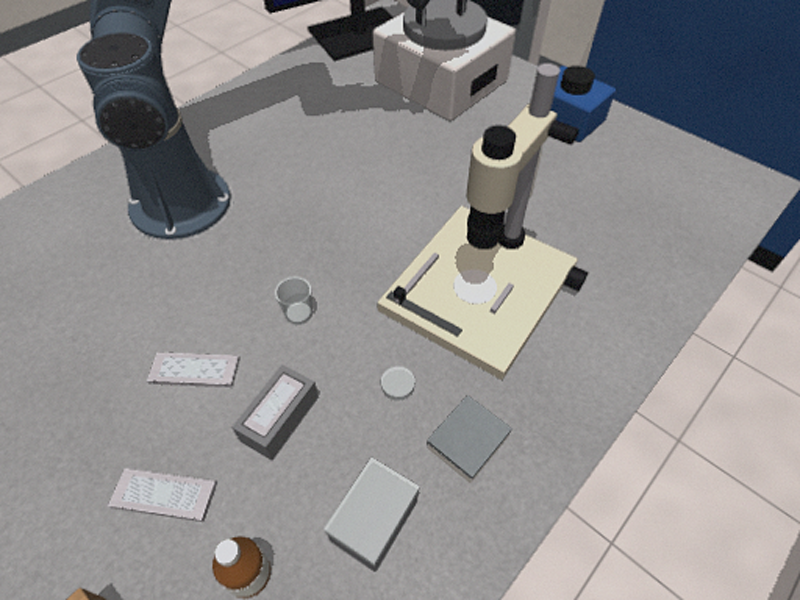

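View pics/top0.png

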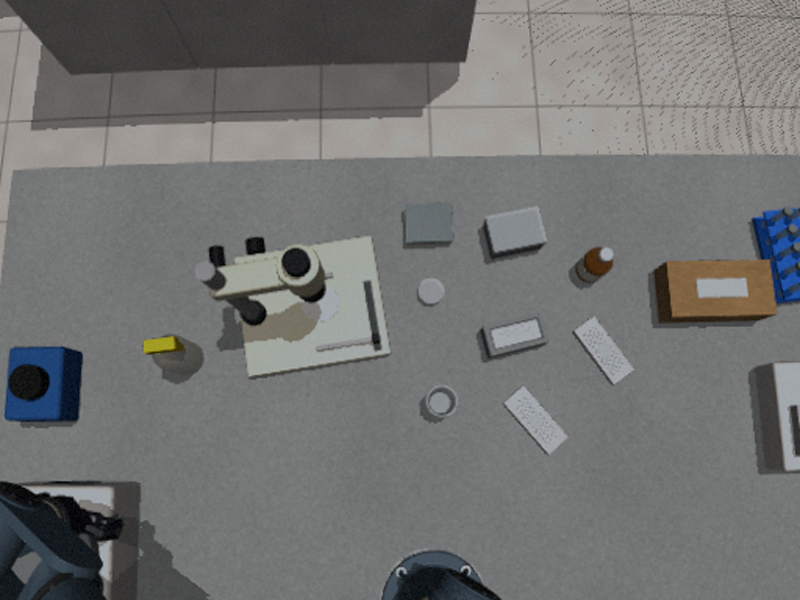

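Overview: dock at scene (275,410) / top (515,337); microscope stage at scene (480,290) / top (315,305), knob at scene (400,294) / top (377,341). The bigger look-alikes lie beside the dock. I'll enlarge both.

```bash
python3 - <<'E'
import cv2,numpy as np
from station import eyes
S=eyes.snapshot('scene')[:,:,::-1];T=eyes.snapshot('top')[:,:,::-1]
def c(I,x,y,w,h,k):
    o=cv2.resize(I[y:y+h,x:x+w],None,fx=k,fy=k,interpolation=cv2.INTER_CUBIC)
    p=np.zeros((600,400,3),np.uint8);p[:o.shape[0],:o.shape[1]]=o
    for u in range(0,w,10):cv2.putText(p,str(x+u),(u*k,10),0,.3,(0,0,255));cv2.line(p,(u*k,12),(u*k,16),(0,0,255))
    for v in range(10,h,10):cv2.putText(p,str(y+v),(0,v*k+3),0,.3,(0,0,255))
    return p
cv2.imwrite('pics/stage.png',np.hstack([c(S,240,128,133,115,3),c(T,146,145,110,100,3)]))
cv2.imwrite('pics/dock.png',np.hstack([c(S,145,228,66,70,6),c(T,303,195,57,40,7)])[:430])
E
```

```text
(no output)
```

View pics/stage.png

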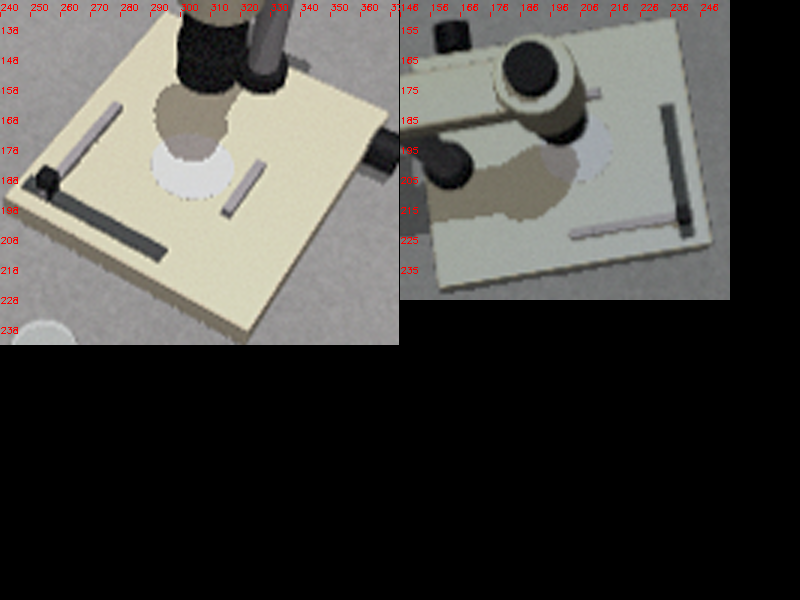

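View pics/dock.png

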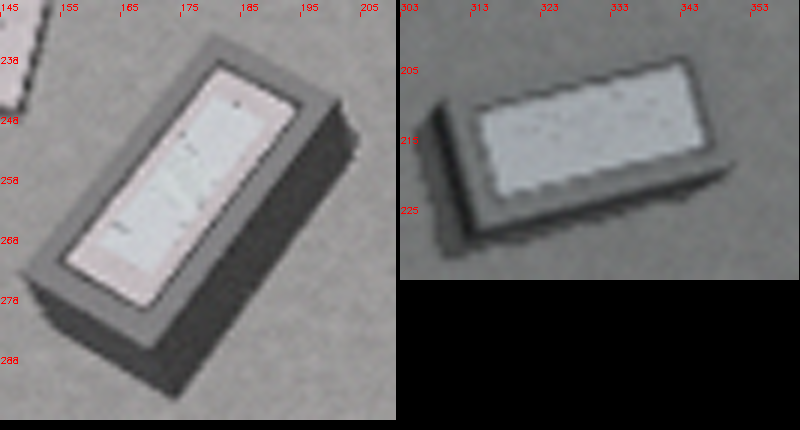

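Stage crop: stage top corners at scene native (242.7,192.3), (322.3,238.3), (369.3,165.7); top (159.3,241), (250,225.3), (238.3,150.7); the knob top is at scene (255.7,185.3) and top (240.7,216.7). Dock crop: dock and carrier corners are clear in both views. Now fitting.

```bash
cat > h.py <<'E'
import cv2,numpy as np
from station import eyes,sense
from scipy.optimize import least_squares
P={n:eyes.camera_params(n) for n in('scene','top')}
def proj(n,X):
    p=P[n];K=np.array([[p['fx'],0,p['cx']],[0,p['fy'],p['cy']],[0,0,1]])
    return cv2.projectPoints(np.atleast_2d(np.array(X,float)),p['rvec'],p['tvec'],K,p['D'])[0][:,0]
def back(n,uv,z):
    return least_squares(lambda a:proj(n,[[a[0],a[1],z]])[0]-uv,[.5,0]).x
def fit(obs,x0):
    # obs: (cam, local xyz, uv)
    def r(a):
        c,s=np.cos(a[2]),np.sin(a[2]);R=np.array([[c,-s,0],[s,c,0],[0,0,1]])
        return np.concatenate([proj(n,[R@np.array(L)+[a[0],a[1],0]])[0]-np.array(u)+.4 for n,L,u in obs])
    f=least_squares(r,x0,loss='soft_l1');return f.x,r(f.x).round(1)
E
python3 - <<'E'
from h import *
z=.03
st=[('scene',(-.13,-.13,z),(242.7,192.3)),('scene',(.13,-.13,z),(322.3,238.3)),('scene',(.13,.17,z),(369.3,165.7)),
('top',(-.13,.17,z),(159.3,241)),('top',(-.13,-.13,z),(250,225.3)),('top',(.13,-.13,z),(238.3,150.7))]
a,r=fit(st,[.55,.2,0]);print('stage',a,r)
for n,uv in(('scene',(255.3,184.9)),('top',(240.3,216.3))):print('knob',n,back(n,uv,.0625))
d=lambda n,sx,sy,uv,h=(.0625,.032):(n,(sx*h[0],sy*h[1],.054),uv)
c=(.05,.02)
for n,uv in(('scene',(180.5,234)),('scene',(149.2,273.8)),('top',(308.7,209.3)),('top',(347,204))):print(n,back(n,uv,.054))
D=[('scene',(181.2,239.2)),('scene',(195,245.7)),('scene',(170,279.3)),('scene',(155.7,271.5)),('top',(314.1,210.4)),('top',(344,203.6)),('top',(347.3,215.7)),('top',(317.3,222.9))]
for n,uv in D:print(n,back(n,np.array(uv)-.4,.054))
for k,uv,zz in(('dish',(275,187),.02),('beaker',(440/1.5625,400/1.5625),.07),('slidebox',(427/1.5625,223/1.5625),.034),('tipbox',(515/1.5625,230/1.5625),.063),('spray',(162/1.5625,345/1.5625),.2)):print(k,back('top',uv,zz))
E
```

```text
stage [0.61514247 0.22117317 0.13935449] [-2.2  0.6  0.2  0.3  1.2 -0.5 -0.6  0.   0.3  1.  -0.3 -0.3]
knob scene [0.53493504 0.10464888]
knob top [0.53162204 0.10403715]
scene [ 0.49600001 -0.13214775]
scene [ 0.52339304 -0.25087911]
top [ 0.55064337 -0.11567338]
top [ 0.56511709 -0.24068826]
scene [ 0.50705783 -0.14064207]
scene [ 0.54620923 -0.12982419]
scene [ 0.56860342 -0.22717137]
scene [ 0.52858712 -0.23714809]
top [ 0.5479956  -0.13168032]
top [ 0.56799264 -0.22977942]
top [ 0.52826109 -0.23801271]
top [ 0.50730514 -0.13998566]
dish [ 0.63391703 -0.01152163]
beaker [ 0.40288451 -0.02244404]
slidebox [ 0.78356215 -0.00987351]
tipbox [ 0.75476723 -0.19351669]
spray [0.5059644  0.49185163]
```

```bash
cat >> h.py <<'E'
from scipy.spatial.transform import Rotation as Ro
def tool(yaw,tilt=0):
    "tool down with tool x at world yaw deg; tilt deg = turn about tool y afterwards"
    return Ro.from_euler('z',yaw,degrees=True)*Ro.from_euler('x',180,degrees=True)*Ro.from_euler('y',tilt,degrees=True)
def delta(pos,R):
    s=sense();C=Ro.from_quat(s['tool_rot'])
    print('t',round(s['t'],2),'turn deg',np.degrees((C.inv()*R).as_rotvec()).round(1),'| shift cm after turn',(R.inv().apply(np.array(pos)-s['tcp_pos'])*100).round(2),'| before turn',(C.inv().apply(np.array(pos)-s['tcp_pos'])*100).round(2),'F',s['force'].round(2),'tcp',s['tcp_pos'].round(4))
E
python3 -c "
from h import *
delta([.5296,-.1484,.155],tool(102.8))"
```

```text
t 0.2 turn deg [-0.1  0.  57.2] | shift cm after turn [-78.73  14.54  14.83] | before turn [-54.85 -58.3   14.89] F [-0.18 -0.01  0.18] tcp [0.2134 0.5871 0.3033]
```

```bash
python3 -m inch '[{"wz":7.15},{"wz":7.15},{"wz":7.15},{"wz":7.15},{"wz":7.15},{"wz":7.15},{"wz":7.15},{"wz":7.15}]' 0 60
python3 -m inch '[{"dx":-5,"dy":0.9},{"dx":-5,"dy":0.9},{"dx":-5,"dy":0.9},{"dx":-5,"dy":0.9},{"dx":-5,"dy":0.9},{"dx":-5,"dy":0.9},{"dx":-5,"dy":0.9},{"dx":-5,"dy":0.9}]'
python3 -m inch '[{"dx":-5,"dy":0.9},{"dx":-5,"dy":0.9},{"dx":-5,"dy":0.9},{"dx":-5,"dy":0.9},{"dx":-5,"dy":0.9},{"dx":-5,"dy":0.9,"dz":2},{"dx":-5,"dy":0.9,"dz":4},{"dx":-3,"dy":0.9,"dz":4},{},{}]'
python3 -c "
from h import *
delta([.5296,-.1484,.14],tool(102.8))"
```

```text
t 0.2 turn deg [-0.1  0.  57.2] | shift cm after turn [-78.73  14.54  16.33] | before turn [-54.85 -58.29  16.39] F [-0.18 -0.01  0.18] tcp [0.2134 0.5871 0.3033]invalid input at $[0]: expected keys dx, dy, dz, wx, wy, wz
invalid input at $[0]: expected keys dx, dy, dz, wx, wy, wz
invalid input at $[0]: expected keys dx, dy, dz, wx, wy, wz
```

```bash
python3 -m inch '[{"dx":0,"dy":0,"dz":0,"wx":0,"wy":0,"wz":7.15},{"dx":0,"dy":0,"dz":0,"wx":0,"wy":0,"wz":7.15},{"dx":0,"dy":0,"dz":0,"wx":0,"wy":0,"wz":7.15},{"dx":0,"dy":0,"dz":0,"wx":0,"wy":0,"wz":7.15},{"dx":0,"dy":0,"dz":0,"wx":0,"wy":0,"wz":7.15},{"dx":0,"dy":0,"dz":0,"wx":0,"wy":0,"wz":7.15},{"dx":0,"dy":0,"dz":0,"wx":0,"wy":0,"wz":7.15},{"dx":0,"dy":0,"dz":0,"wx":0,"wy":0,"wz":7.15}]' 0 60
python3 -m inch '[{"dx":-5,"dy":0.9,"dz":0,"wx":0,"wy":0,"wz":0},{"dx":-5,"dy":0.9,"dz":0,"wx":0,"wy":0,"wz":0},{"dx":-5,"dy":0.9,"dz":0,"wx":0,"wy":0,"wz":0},{"dx":-5,"dy":0.9,"dz":0,"wx":0,"wy":0,"wz":0},{"dx":-5,"dy":0.9,"dz":0,"wx":0,"wy":0,"wz":0},{"dx":-5,"dy":0.9,"dz":0,"wx":0,"wy":0,"wz":0},{"dx":-5,"dy":0.9,"dz":0,"wx":0,"wy":0,"wz":0},{"dx":-5,"dy":0.9,"dz":0,"wx":0,"wy":0,"wz":0}]'
python3 -m inch '[{"dx":-5,"dy":0.9,"dz":0,"wx":0,"wy":0,"wz":0},{"dx":-5,"dy":0.9,"dz":0,"wx":0,"wy":0,"wz":0},{"dx":-5,"dy":0.9,"dz":0,"wx":0,"wy":0,"wz":0},{"dx":-5,"dy":0.9,"dz":0,"wx":0,"wy":0,"wz":0},{"dx":-5,"dy":0.9,"dz":0,"wx":0,"wy":0,"wz":0},{"dx":-5,"dy":0.9,"dz":2,"wx":0,"wy":0,"wz":0},{"dx":-5,"dy":0.9,"dz":4,"wx":0,"wy":0,"wz":0},{"dx":-3,"dy":0.9,"dz":4,"wx":0,"wy":0,"wz":0},{"dx":0,"dy":0,"dz":0,"wx":0,"wy":0,"wz":0},{"dx":0,"dy":0,"dz":0,"wx":0,"wy":0,"wz":0}]'
python3 -c "
from h import *
delta([.5296,-.1484,.14],tool(102.8))"
```

```text
t: 1.2
tcp_pos: [0.2134, 0.5872, 0.3036]
tool_rot: [0.625, 0.78, -0.0, 0.0]
force: [0.4, -1.2, -1.0]
finger_gap: -0.0
gripper_force: 0.0
t: 2.2
tcp_pos: [0.373, 0.2118, 0.304]
tool_rot: [0.624, 0.782, 0.0, 0.0]
force: [0.8, 0.1, -1.5]
finger_gap: 0.001
gripper_force: 0.0
t: 3.45
tcp_pos: [0.5259, -0.1391, 0.2056]
tool_rot: [0.624, 0.782, 0.0, -0.001]
force: [-0.2, -0.7, -0.0]
finger_gap: -0.0
gripper_force: 0.0
t 3.45 turn deg [-0. -0.  0.] | shift cm after turn [-0.99  0.15  6.56] | before turn [-1.    0.16  6.56] F [-0.25 -0.7  -0.  ] tcp [ 0.5259 -0.1391  0.2056]
```

```bash
python3 -m inch '[{"dx":-1,"dy":0.15,"dz":3,"wx":0,"wy":0,"wz":0},{"dx":0,"dy":0,"dz":3,"wx":0,"wy":0,"wz":0},{"dx":0,"dy":0,"dz":0.8,"wx":0,"wy":0,"wz":0},{"dx":0,"dy":0,"dz":0.2,"wx":0,"wy":0,"wz":0},{"dx":0,"dy":0,"dz":0.2,"wx":0,"wy":0,"wz":0},{"dx":0,"dy":0,"dz":0.2,"wx":0,"wy":0,"wz":0},{"dx":0,"dy":0,"dz":0.2,"wx":0,"wy":0,"wz":0},{"dx":0,"dy":0,"dz":0,"wx":0,"wy":0,"wz":0}]'
python3 -m inch '[{"dx":0,"dy":0,"dz":0.2,"wx":0,"wy":0,"wz":0},{"dx":0,"dy":0,"dz":0,"wx":0,"wy":0,"wz":0}]'
python3 -m inch '[{"dx":0,"dy":0,"dz":0.2,"wx":0,"wy":0,"wz":0},{"dx":0,"dy":0,"dz":0,"wx":0,"wy":0,"wz":0}]'
```

```text
t: 4.45
tcp_pos: [0.53, -0.1492, 0.1293]
tool_rot: [0.624, 0.782, -0.0, -0.0]
force: [-0.1, 0.2, -0.4]
finger_gap: -0.001
gripper_force: 0.0
t: 4.7
tcp_pos: [0.5299, -0.1491, 0.127]
tool_rot: [0.624, 0.782, -0.0, -0.0]
force: [0.3, -0.4, -0.2]
finger_gap: 0.002
gripper_force: 0.0
t: 4.95
tcp_pos: [0.53, -0.1491, 0.1267]
tool_rot: [0.624, 0.782, -0.0, 0.0]
force: [-2.3, 1.2, 10.3]
finger_gap: -0.003
gripper_force: 5.3
```

```bash
python3 -m inch '[{"dx":0,"dy":0,"dz":-1.5,"wx":0,"wy":0,"wz":0},{"dx":-2.4,"dy":0,"dz":0,"wx":0,"wy":0,"wz":0},{"dx":-2.4,"dy":0,"dz":0,"wx":0,"wy":0,"wz":0},{"dx":-2.4,"dy":0,"dz":0,"wx":0,"wy":0,"wz":0},{"dx":0,"dy":0,"dz":0.8,"wx":0,"wy":0,"wz":0},{"dx":0,"dy":0,"dz":0,"wx":0,"wy":0,"wz":0}]'
python3 -m inch '[{"dx":0,"dy":0,"dz":0.3,"wx":0,"wy":0,"wz":0},{"dx":0,"dy":0,"dz":0.3,"wx":0,"wy":0,"wz":0},{"dx":0,"dy":0,"dz":0.3,"wx":0,"wy":0,"wz":0},{"dx":0,"dy":0,"dz":0.2,"wx":0,"wy":0,"wz":0},{"dx":0,"dy":0,"dz":0,"wx":0,"wy":0,"wz":0}]'
```

```text
t: 5.7
tcp_pos: [0.5448, -0.219, 0.1308]
tool_rot: [0.624, 0.781, -0.0, -0.002]
force: [0.5, -0.5, -0.5]
finger_gap: 0.002
gripper_force: 0.0
t: 6.32
tcp_pos: [0.546, -0.2192, 0.1211]
tool_rot: [0.624, 0.782, 0.0, -0.0]
force: [0.2, -1.0, 0.2]
finger_gap: 0.001
gripper_force: 0.1
```

It gives here. Push on to about 16 mm below the top, then lift away.

```bash
python3 -m inch '[{"dx":0,"dy":0,"dz":0.3,"wx":0,"wy":0,"wz":0},{"dx":0,"dy":0,"dz":0.3,"wx":0,"wy":0,"wz":0},{"dx":0,"dy":0,"dz":0.3,"wx":0,"wy":0,"wz":0},{"dx":0,"dy":0,"dz":0.2,"wx":0,"wy":0,"wz":0},{"dx":0,"dy":0,"dz":0,"wx":0,"wy":0,"wz":0},{"dx":0,"dy":0,"dz":0,"wx":0,"wy":0,"wz":0}]'
python3 -m inch '[{"dx":0,"dy":0,"dz":-0.5,"wx":0,"wy":0,"wz":0},{"dx":0,"dy":0,"dz":-2,"wx":0,"wy":0,"wz":0},{"dx":0,"dy":0,"dz":-4,"wx":0,"wy":0,"wz":0},{"dx":0,"dy":0,"dz":-4,"wx":0,"wy":0,"wz":0},{"dx":0,"dy":0,"dz":0,"wx":0,"wy":0,"wz":0}]' 1
python3 - <<'E'
import cv2,numpy as np
from station import eyes
S=eyes.snapshot('scene')[:,:,::-1];T=eyes.snapshot('top')[:,:,::-1]
cv2.imwrite('pics/tip.png',np.hstack([cv2.resize(I[y:y+70,x:x+66],(396,420),interpolation=cv2.INTER_CUBIC) for I,x,y in((S,145,225),(T,297,185))]))
E
```

```text
t: 7.08
tcp_pos: [0.546, -0.2193, 0.1103]
tool_rot: [0.624, 0.782, -0.0, -0.0]
force: [-0.4, 0.4, 0.3]
finger_gap: -0.003
gripper_force: 0.0
t: 7.7
tcp_pos: [0.5477, -0.2204, 0.2192]
tool_rot: [0.624, 0.782, 0.0, 0.004]
force: [0.5, -0.1, 0.1]
finger_gap: 1.0
gripper_force: 0.0
```

View pics/tip.png

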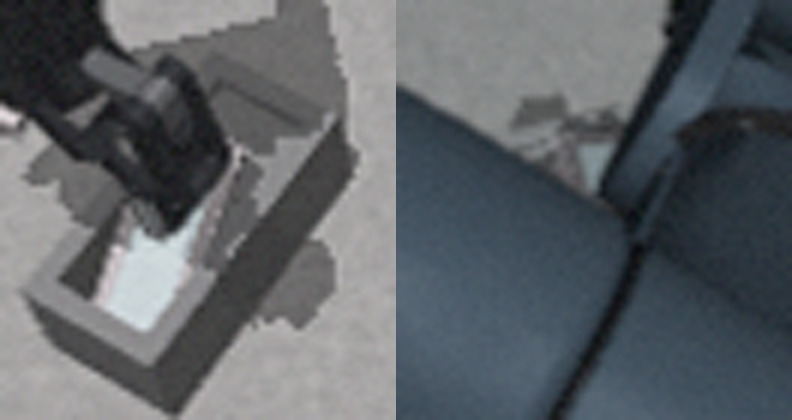

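The carrier is up and leaning: its low end is in the well at the image bottom-left (150,310), and its raised end is near (235,150) under the fingers. Now a grip with the tool tilted 20°, around the raised end's sides.

```bash
python3 -m inch '[{"dx":0,"dy":0,"dz":0,"wx":0,"wy":7,"wz":0},{"dx":0,"dy":0,"dz":0,"wx":0,"wy":7,"wz":0},{"dx":0,"dy":0,"dz":0,"wx":0,"wy":6,"wz":0},{"dx":0,"dy":0,"dz":0,"wx":0,"wy":0,"wz":0}]' 1
python3 -c "
from h import *
delta([.5398,-.1936,.1314],tool(102.8,20))"
```

```text
t: 8.3
tcp_pos: [0.5454, -0.2202, 0.2132]
tool_rot: [0.615, 0.769, 0.108, -0.137]
force: [0.3, 0.6, -0.1]
finger_gap: 0.999
gripper_force: 0.0
t 8.3 turn deg [-0.1 -0.1 -0.1] | shift cm after turn [-0.25  0.04  8.61] | before turn [-0.26  0.05  8.61] F [ 0.29  0.58 -0.14] tcp [ 0.5454 -0.2202  0.2132]
```

```bash
python3 -m inch '[{"dx":-0.25,"dy":0,"dz":3,"wx":0,"wy":0,"wz":0},{"dx":0,"dy":0,"dz":3,"wx":0,"wy":0,"wz":0},{"dx":0,"dy":0,"dz":1.6,"wx":0,"wy":0,"wz":0},{"dx":0,"dy":0,"dz":1,"wx":0,"wy":0,"wz":0},{"dx":0,"dy":0,"dz":0,"wx":0,"wy":0,"wz":0}]'
python3 - <<'E'
from h import *
delta([.5398,-.1936,.1314],tool(102.8,20))
S=eyes.snapshot('scene')[:,:,::-1]
cv2.imwrite('pics/pre.png',cv2.resize(S[195:295,135:235],(600,600),interpolation=cv2.INTER_CUBIC))
E
```

```text
t: 8.93
tcp_pos: [0.5399, -0.1926, 0.1333]
tool_rot: [0.614, 0.77, 0.108, -0.136]
force: [-0.7, -0.5, 0.4]
finger_gap: 1.0
gripper_force: 0.0
t 8.93 turn deg [-0. -0.  0.] | shift cm after turn [-0.15 -0.03  0.15] | before turn [-0.15 -0.03  0.15] F [-0.69 -0.48  0.38] tcp [ 0.5399 -0.1926  0.1333]
```

View pics/pre.png

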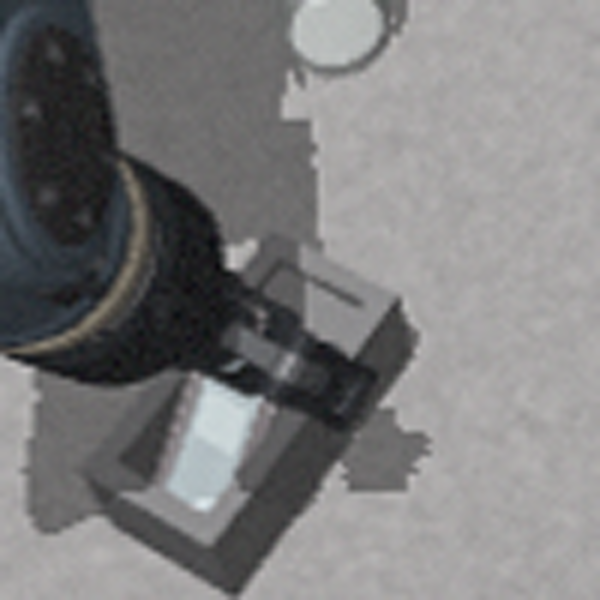

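The fingers straddle the raised end and the lower part of the carrier shows at (210,440). Close and lift.

```bash
python3 -m inch '[{"dx":0,"dy":0,"dz":0,"wx":0,"wy":0,"wz":0},{"dx":0,"dy":0,"dz":0,"wx":0,"wy":0,"wz":0},{"dx":0,"dy":0,"dz":0,"wx":0,"wy":0,"wz":0},{"dx":0,"dy":0,"dz":0,"wx":0,"wy":0,"wz":0},{"dx":0,"dy":0,"dz":0,"wx":0,"wy":0,"wz":0},{"dx":0,"dy":0,"dz":0,"wx":0,"wy":0,"wz":0},{"dx":0,"dy":0,"dz":0,"wx":0,"wy":0,"wz":0}]' 0 100
python3 -c "
from h import *
delta(sense()['tcp_pos']+[0,0,.12],tool(102.8,20))"
```

```text
t: 9.85
tcp_pos: [0.5403, -0.1933, 0.1346]
tool_rot: [0.614, 0.77, 0.108, -0.135]
force: [-1.1, -0.6, 6.7]
finger_gap: 0.425
gripper_force: 99.5
t 9.85 turn deg [0. 0. 0.] | shift cm after turn [  4.1    0.   -11.28] | before turn [ 4.100e+00  1.000e-02 -1.128e+01] F [-1.13 -0.65  6.7 ] tcp [ 0.5403 -0.1933  0.1346]
```

```bash
python3 -m inch '[{"dx":0.34,"dy":0,"dz":-0.94,"wx":0,"wy":0,"wz":0},{"dx":0.68,"dy":0,"dz":-1.88,"wx":0,"wy":0,"wz":0},{"dx":1.02,"dy":0,"dz":-2.82,"wx":0,"wy":0,"wz":0},{"dx":1.02,"dy":0,"dz":-2.82,"wx":0,"wy":0,"wz":0},{"dx":1.02,"dy":0,"dz":-2.82,"wx":0,"wy":0,"wz":0},{"dx":1.02,"dy":0,"dz":-2.82,"wx":0,"wy":0,"wz":0},{"dx":0,"dy":0,"dz":0,"wx":0,"wy":0,"wz":0}]' 0 100
python3 - <<'E'
from h import *
S=eyes.snapshot('scene')[:,:,::-1];print(sense()['force'],sense()['finger_gap'])
cv2.imwrite('pics/lift.png',cv2.resize(S[165:285,135:255],(600,600),interpolation=cv2.INTER_CUBIC))
E
```

```text
t: 10.72
tcp_pos: [0.541, -0.1938, 0.2867]
tool_rot: [0.614, 0.77, 0.108, -0.132]
force: [-0.1, -0.3, -1.0]
finger_gap: 0.425
gripper_force: 100.2
[-0.40904352 -0.19065428 -1.89740833] 0.4302618338330489
```

View pics/lift.png

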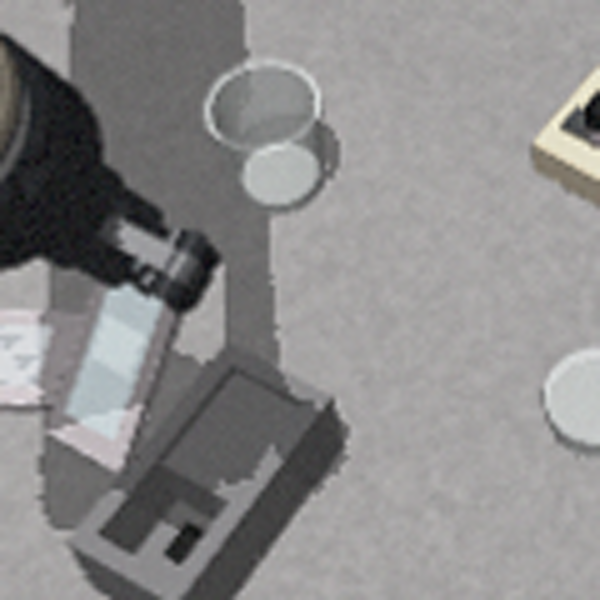

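The carrier hangs from the fingers, glass up; its far end's top edge runs from (52,430) to (120,470) in the crop. I'll compute the in-hand pose from that.

```bash
cat >> h.py <<'E'
def inhand(n,uv):
    s=sense();C=Ro.from_quat(s['tool_rot'])
    f=least_squares(lambda a:proj(n,[s['tcp_pos']+C.apply([a[0],0,a[1]])])[0]-uv,[-.08,.1])
    return f.x*1000
E
python3 - <<'E'
from h import *
e=inhand('scene',(151.8,254.6));print(e)
# assume grip pt on centreline (0,65..67); far top-edge
for g in (63,65,67):
    v=e-np.array([0,g]);L=np.hypot(*v)
    # v = a*ax + 4*n ; angle
    phi=np.degrees(np.arctan2(v[1],-v[0]))+np.degrees(np.arctan2(4,np.sqrt(L*L-16)))
    print(g,L,'carrier axis above tool -x by',phi)
E
```

```text
[-80.53082542 103.50402514]
63 90.14316333304932 carrier axis above tool -x by 29.243973763504062
65 89.2623873482662 carrier axis above tool -x by 28.12214089855311
67 88.4180846576933 carrier axis above tool -x by 26.97735776134551
```

```bash
python3 -m inch '[{"dx":0,"dy":0,"dz":0,"wx":0,"wy":-7,"wz":0},{"dx":0,"dy":0,"dz":0,"wx":0,"wy":-7,"wz":0},{"dx":0,"dy":0,"dz":0,"wx":0,"wy":-6,"wz":0},{"dx":0,"dy":0,"dz":0,"wx":0,"wy":0,"wz":-8.5},{"dx":0,"dy":0,"dz":0,"wx":0,"wy":0,"wz":-8.5},{"dx":0,"dy":0,"dz":0,"wx":0,"wy":0,"wz":-8.5},{"dx":0,"dy":0,"dz":0,"wx":0,"wy":0,"wz":-8.5},{"dx":0,"dy":0,"dz":0,"wx":0,"wy":0,"wz":0}]'
python3 -c "
from h import *
print(sense()['q'].round(2),sense()['finger_gap'])
a=.1394;p=np.array([.615,.221])+.18*-np.array([np.cos(a),np.sin(a)])
delta([p[0],p[1],.22],tool(188))"
```

```text
t: 11.78
tcp_pos: [0.5392, -0.1927, 0.2821]
tool_rot: [0.369, 0.93, 0.0, -0.002]
force: [0.2, 0.4, -0.5]
finger_gap: 0.425
gripper_force: 100.2
[-0.54  0.48  1.59  0.    1.07 -1.35] 0.4245293898455248
t 11.78 turn deg [  0.   -0.2 -51.3] | shift cm after turn [ 4.74 39.92  6.21] | before turn [34.09 21.28  6.31] F [ 0.18  0.44 -0.51] tcp [ 0.5392 -0.1927  0.2821]
```

```bash
python3 -m inch '[{"dx":0,"dy":0,"dz":0,"wx":0,"wy":0,"wz":-8.5},{"dx":0,"dy":0,"dz":0,"wx":0,"wy":0,"wz":-8.5},{"dx":0,"dy":0,"dz":0,"wx":0,"wy":0,"wz":-8.5},{"dx":0,"dy":0,"dz":0,"wx":0,"wy":0,"wz":-8.5},{"dx":0,"dy":0,"dz":0,"wx":0,"wy":0,"wz":-8.5},{"dx":0,"dy":0,"dz":0,"wx":0,"wy":0,"wz":-8.5},{"dx":0,"dy":0,"dz":0,"wx":0,"wy":0,"wz":0}]'
python3 -m inch '[{"dx":0.5,"dy":4,"dz":0,"wx":0,"wy":0,"wz":0},{"dx":0.5,"dy":4,"dz":0,"wx":0,"wy":0,"wz":0},{"dx":0.5,"dy":4,"dz":0,"wx":0,"wy":0,"wz":0},{"dx":0.5,"dy":4,"dz":0,"wx":0,"wy":0,"wz":0},{"dx":0.5,"dy":4,"dz":0,"wx":0,"wy":0,"wz":0},{"dx":0.5,"dy":4,"dz":0,"wx":0,"wy":0,"wz":0},{"dx":0.5,"dy":4,"dz":0,"wx":0,"wy":0,"wz":0},{"dx":0.5,"dy":4,"dz":0,"wx":0,"wy":0,"wz":0},{"dx":0.4,"dy":4,"dz":0,"wx":0,"wy":0,"wz":0},{"dx":0.4,"dy":4,"dz":0,"wx":0,"wy":0,"wz":0}]'
python3 -m inch '[{"dx":0,"dy":0,"dz":0,"wx":0,"wy":-7,"wz":0},{"dx":0,"dy":0,"dz":0,"wx":0,"wy":-7,"wz":0},{"dx":0,"dy":0,"dz":0,"wx":0,"wy":-7,"wz":0},{"dx":0,"dy":0,"dz":0,"wx":0,"wy":-6,"wz":0},{"dx":0,"dy":0,"dz":0,"wx":0,"wy":0,"wz":0},{"dx":0,"dy":0,"dz":0,"wx":0,"wy":0,"wz":0}]'
python3 - <<'E'
from h import *
a=.1394;p=np.array([.615,.221])+.18*-np.array([np.cos(a),np.sin(a)])
delta([p[0],p[1],.135],tool(188,-27));print(sense()['q'].round(2))
S=eyes.snapshot('scene')[:,:,::-1]
cv2.imwrite('pics/level.png',cv2.resize(S[100:220,200:340],(700,600),interpolation=cv2.INTER_CUBIC))
E
```

```text
t: 12.65
tcp_pos: [0.5396, -0.193, 0.2827]
tool_rot: [-0.066, 0.998, 0.001, -0.001]
force: [-0.6, 0.1, -1.8]
finger_gap: 0.427
gripper_force: 100.2
t: 13.9
tcp_pos: [0.4375, 0.1977, 0.2834]
tool_rot: [-0.066, 0.998, -0.0, -0.0]
force: [1.5, -0.5, -1.0]
finger_gap: 0.426
gripper_force: 100.3
t: 14.65
tcp_pos: [0.4387, 0.1966, 0.2837]
tool_rot: [-0.065, 0.97, 0.016, 0.233]
force: [-0.2, 0.4, -1.7]
finger_gap: 0.424
gripper_force: 100.4
t 14.65 turn deg [-0.1 -0.  -0.3] | shift cm after turn [ 6.92 -0.03 13.16] | before turn [ 6.91 -0.04 13.16] F [-0.24  0.37 -1.66] tcp [0.4387 0.1966 0.2837]
[ 0.2   0.29  2.05 -0.09  0.33 -1.42]
```

View pics/level.png

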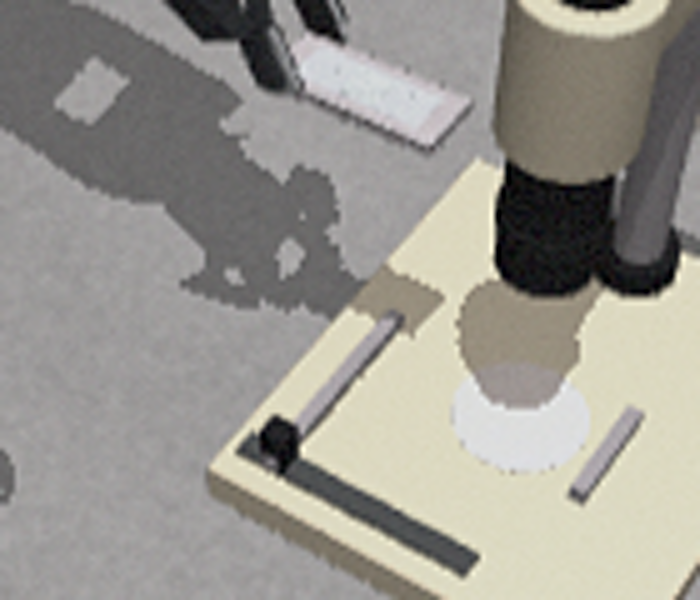

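Carrier is held nearly level in front of the stage; its far end's corners are at (472,98) and (433,143). The end stop's near edge runs (632,408)–(572,490). Checking level and stage pose.

```bash
python3 - <<'E'
from h import *
e=inhand('scene',(290.1,123.7));print(e)
for g in(63,65,67):
    v=e-np.array([0,g]);L=np.hypot(*v);print(g,L,np.degrees(np.arctan2(v[1],-v[0])+np.arctan2(4,L)))
a=.1394;R=np.array([[np.cos(a),np.sin(a)],[-np.sin(a),np.cos(a)]])
for uv in((326,181.2),(314,197.6)):print('stop',R@(back('scene',uv,.04)-[.615,.221]))
print('knob',R@(back('scene',(255.3,184.9),.0625)-[.615,.221]),R@(back('top',(240.3,216.3),.0625)-[.615,.221]))
E
```

```text
[-78.50213786 104.59474989]
63 88.84091887802441 30.49506432538277
65 87.92229448511216 29.370230655688125
67 87.03993834994286 28.221034211883225
stop [0.05352225 0.03384395]
stop [ 0.05318345 -0.0356753 ]
knob [-0.09545516 -0.10409751] [-0.09882102 -0.10424298]
```

```bash
python3 -m inch '[{"dx":0,"dy":0,"dz":0,"wx":0,"wy":-1.5,"wz":0},{"dx":0,"dy":0,"dz":0,"wx":0,"wy":0,"wz":0}]'
cat >> h.py <<'E'
def st(x,y,z,tilt):
    a=.1394;c=np.array([.6175,.2213])
    delta([c[0]+x*np.cos(a)-y*np.sin(a),c[1]+x*np.sin(a)+y*np.cos(a),z],tool(188,tilt))
E
python3 -c "
from h import *
st(-.18,0,.130,-28.5);st(-.092,0,.130,-28.5);st(-.092,0,.098,-28.5)"
```

```text
t: 14.95
tcp_pos: [0.4385, 0.1965, 0.2835]
tool_rot: [-0.066, 0.967, 0.017, 0.245]
force: [-0.0, -0.4, -1.1]
finger_gap: 0.422
gripper_force: 100.4
t 14.95 turn deg [-0.1 -0.  -0.2] | shift cm after turn [ 7.26 -0.03 13.53] | before turn [ 7.25 -0.03 13.53] F [-0.01 -0.38 -1.13] tcp [0.4385 0.1965 0.2835]
t 14.95 turn deg [-0.1 -0.  -0.2] | shift cm after turn [-0.47 -0.03 17.72] | before turn [-0.48  0.   17.72] F [-0.01 -0.38 -1.13] tcp [0.4385 0.1965 0.2835]
t 14.95 turn deg [-0.1 -0.  -0.2] | shift cm after turn [ 1.06 -0.03 20.54] | before turn [ 1.04 -0.   20.54] F [-0.01 -0.38 -1.13] tcp [0.4385 0.1965 0.2835]
```

```bash
python3 -m inch '[{"dx":1.45,"dy":0,"dz":2.7,"wx":0,"wy":0,"wz":0},{"dx":1.45,"dy":0,"dz":2.7,"wx":0,"wy":0,"wz":0},{"dx":1.45,"dy":0,"dz":2.7,"wx":0,"wy":0,"wz":0},{"dx":1.45,"dy":0,"dz":2.7,"wx":0,"wy":0,"wz":0},{"dx":1.45,"dy":0,"dz":2.7,"wx":0,"wy":0,"wz":0},{"dx":0,"dy":0,"dz":0,"wx":0,"wy":0,"wz":0}]'
python3 -m inch '[{"dx":-1.93,"dy":0,"dz":1.05,"wx":0,"wy":0,"wz":0},{"dx":-1.93,"dy":0,"dz":1.05,"wx":0,"wy":0,"wz":0},{"dx":-1.93,"dy":0,"dz":1.05,"wx":0,"wy":0,"wz":0},{"dx":-1.93,"dy":0,"dz":1.05,"wx":0,"wy":0,"wz":0},{"dx":0,"dy":0,"dz":0,"wx":0,"wy":0,"wz":0},{"dx":0,"dy":0,"dz":0,"wx":0,"wy":0,"wz":0}]'
python3 -c "
from h import *
st(-.092,0,.105,-28.5);st(-.092,0,.095,-28.5)"
```

```text
t: 15.7
tcp_pos: [0.4473, 0.1946, 0.1949]
tool_rot: [-0.064, 0.968, 0.007, 0.243]
force: [-0.2, -0.1, -1.9]
finger_gap: 0.426
gripper_force: 100.5
t: 16.45
tcp_pos: [0.5193, 0.2029, 0.1947]
tool_rot: [-0.063, 0.968, 0.005, 0.242]
force: [0.0, -0.3, -1.0]
finger_gap: 0.423
gripper_force: 100.4
t 16.45 turn deg [-1.4 -0.5 -0.2] | shift cm after turn [3.59 0.46 8.26] | before turn [3.52 0.65 8.27] F [ 0.04 -0.26 -1.01] tcp [0.5193 0.2029 0.1947]
t 16.45 turn deg [-1.4 -0.5 -0.2] | shift cm after turn [4.07 0.46 9.13] | before turn [3.99 0.67 9.15] F [ 0.04 -0.26 -1.01] tcp [0.5193 0.2029 0.1947]
```

```bash
python3 -c "
from h import *
print(sense()['q'])"
python3 -m inch '[{"dx":0.7,"dy":0.16,"dz":1.65,"wx":0,"wy":0,"wz":0},{"dx":0.7,"dy":0.16,"dz":1.65,"wx":0,"wy":0,"wz":0},{"dx":0,"dy":0,"dz":0,"wx":0,"wy":0,"wz":0}]'
python3 -c "
from h import *
print(sense()['q'])
st(-.092,0,.105,-28.5);st(-.092,0,.095,-28.5)"
```

```text
[ 0.19211967  0.54689377  1.96660755 -0.33771498  0.14904106 -1.18642809]
t: 16.82
tcp_pos: [0.5216, 0.2055, 0.1589]
tool_rot: [-0.064, 0.968, 0.005, 0.241]
force: [-0.9, -0.2, -1.9]
finger_gap: 0.426
gripper_force: 100.5
[ 0.19729389  0.62387041  1.97687219 -0.75364252  0.07620671 -0.76584773]
t 16.82 turn deg [-1.4 -0.6 -0.1] | shift cm after turn [2.12 0.23 4.99] | before turn [2.07 0.35 5.  ] F [-0.9  -0.18 -1.87] tcp [0.5216 0.2055 0.1589]
t 16.82 turn deg [-1.4 -0.6 -0.1] | shift cm after turn [2.59 0.23 5.87] | before turn [2.53 0.37 5.89] F [-0.9  -0.18 -1.87] tcp [0.5216 0.2055 0.1589]
```

Wrist is near its straight pose (j5→0), so I'll steepen the tool to a 20° tilt and let the carrier level itself on the stage with a light grip.

```bash
python3 -m inch '[{"dx":0,"dy":0,"dz":0,"wx":0,"wy":3,"wz":0},{"dx":0,"dy":0,"dz":0,"wx":0,"wy":3,"wz":0},{"dx":0,"dy":0,"dz":0,"wx":0,"wy":2,"wz":0},{"dx":0,"dy":0,"dz":0,"wx":0,"wy":0,"wz":0},{"dx":0,"dy":0,"dz":0,"wx":0,"wy":0,"wz":0}]'
python3 -c "
from h import *
print(sense()['q'])
st(-.073,0,.125,-20)"
```

```text
t: 17.45
tcp_pos: [0.5234, 0.2043, 0.1605]
tool_rot: [-0.062, 0.981, -0.001, 0.185]
force: [-0.6, 0.5, -1.0]
finger_gap: 0.429
gripper_force: 100.5
[ 0.19380041  0.61396495  1.9113456  -0.20360388  0.25158659 -1.31547896]
t 17.45 turn deg [-1.8  1.3 -0.4] | shift cm after turn [-0.91  0.37  4.11] | before turn [-0.81  0.5   4.12] F [-0.6   0.48 -1.01] tcp [0.5234 0.2043 0.1605]
```

```bash
python3 -m inch '[{"dx":0,"dy":0,"dz":0,"wx":-0.9,"wy":0.7,"wz":-0.2},{"dx":0,"dy":0,"dz":0,"wx":-0.9,"wy":0.6,"wz":-0.2},{"dx":-0.3,"dy":0.12,"dz":1.37,"wx":0,"wy":0,"wz":0},{"dx":-0.3,"dy":0.12,"dz":1.37,"wx":0,"wy":0,"wz":0},{"dx":-0.3,"dy":0.12,"dz":1.37,"wx":0,"wy":0,"wz":0},{"dx":0,"dy":0,"dz":0,"wx":0,"wy":0,"wz":0},{"dx":0,"dy":0,"dz":0,"wx":0,"wy":0,"wz":0}]'
python3 -c "
from h import *
print(sense()['q'])
st(-.073,0,.113,-20)
st(-.073,0,.1,-20)"
```

```text
t: 18.32
tcp_pos: [0.5455, 0.211, 0.1243]
tool_rot: [-0.068, 0.983, 0.012, 0.173]
force: [0.1, 0.1, -1.1]
finger_gap: 0.426
gripper_force: 100.4
[ 0.18398211  0.69801865  1.8600845  -0.06329309  0.23607442 -1.46676263]
t 18.32 turn deg [ 0.  -0.1 -0. ] | shift cm after turn [0.41 0.02 1.05] | before turn [0.41 0.01 1.05] F [ 0.11  0.09 -1.11] tcp [0.5455 0.211  0.1243]
t 18.32 turn deg [ 0.  -0.1 -0. ] | shift cm after turn [0.85 0.02 2.27] | before turn [0.85 0.01 2.27] F [ 0.11  0.09 -1.11] tcp [0.5455 0.211  0.1243]
```

```bash
python3 -m inch '[{"dx":0.17,"dy":0,"dz":0.47,"wx":0,"wy":0,"wz":0},{"dx":0.14,"dy":0,"dz":0.38,"wx":0,"wy":0,"wz":0},{"dx":0,"dy":0,"dz":0,"wx":0,"wy":0,"wz":0}]' 0 40
python3 -m inch '[{"dx":0.07,"dy":0,"dz":0.19,"wx":0,"wy":0,"wz":0},{"dx":0.07,"dy":0,"dz":0.19,"wx":0,"wy":0,"wz":0},{"dx":0,"dy":0,"dz":0,"wx":0,"wy":0,"wz":0}]' 0 20
python3 -m inch '[{"dx":0.07,"dy":0,"dz":0.19,"wx":0,"wy":0,"wz":0},{"dx":0.07,"dy":0,"dz":0.19,"wx":0,"wy":0,"wz":0},{"dx":0,"dy":0,"dz":0,"wx":0,"wy":0,"wz":0}]' 0 20
```

```text
t: 18.7
tcp_pos: [0.5454, 0.2109, 0.1153]
tool_rot: [-0.068, 0.983, 0.012, 0.173]
force: [0.6, 1.3, -1.9]
finger_gap: 0.427
gripper_force: 100.4
t: 19.08
tcp_pos: [0.5457, 0.211, 0.1114]
tool_rot: [-0.068, 0.982, 0.012, 0.173]
force: [-0.0, -0.7, -2.0]
finger_gap: 0.423
gripper_force: 100.4
t: 19.45
tcp_pos: [0.5456, 0.211, 0.1073]
tool_rot: [-0.068, 0.982, 0.012, 0.173]
force: [-0.1, 0.2, -1.1]
finger_gap: 0.423
gripper_force: 100.4
```

```bash
python3 -m inch '[{"dx":0.07,"dy":0,"dz":0.19,"wx":0,"wy":0,"wz":0},{"dx":0,"dy":0,"dz":0,"wx":0,"wy":0,"wz":0}]' 0.1 20
python3 -m inch '[{"dx":0.07,"dy":0,"dz":0.19,"wx":0,"wy":0,"wz":0},{"dx":0,"dy":0,"dz":0,"wx":0,"wy":0,"wz":0}]'
python3 - <<'E'
from h import *
S=eyes.snapshot('scene')[:,:,::-1]
cv2.imwrite('pics/low.png',cv2.resize(S[110:230,230:350],(600,600),interpolation=cv2.INTER_CUBIC))
E
```

```text
t: 19.7
tcp_pos: [0.5457, 0.211, 0.1055]
tool_rot: [-0.068, 0.982, 0.012, 0.173]
force: [-0.9, -0.8, -0.2]
finger_gap: 0.424
gripper_force: 100.7
t: 19.95
tcp_pos: [0.5458, 0.211, 0.1036]
tool_rot: [-0.068, 0.982, 0.012, 0.173]
force: [-1.8, 0.3, 1.0]
finger_gap: 0.423
gripper_force: 101.1
```

View pics/low.png

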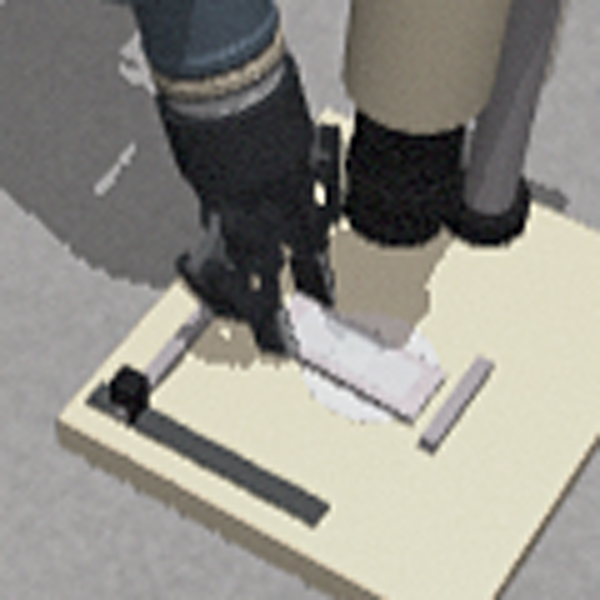

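The carrier's far end (440,375)–(410,415) just touches the stage about 1 cm short of the end stop, well centred. A few mm more down.

```bash
python3 -m inch '[{"dx":0.07,"dy":0,"dz":0.19,"wx":0,"wy":0,"wz":0},{"dx":0,"dy":0,"dz":0,"wx":0,"wy":0,"wz":0}]'
python3 -m inch '[{"dx":0.07,"dy":0,"dz":0.19,"wx":0,"wy":0,"wz":0},{"dx":0,"dy":0,"dz":0,"wx":0,"wy":0,"wz":0}]'
```

```text
t: 20.25
tcp_pos: [0.5456, 0.211, 0.1016]
tool_rot: [-0.068, 0.982, 0.012, 0.173]
force: [-2.1, -0.3, 3.8]
finger_gap: 0.427
gripper_force: 101.4
t: 20.5
tcp_pos: [0.5457, 0.2111, 0.1001]
tool_rot: [-0.068, 0.982, 0.012, 0.174]
force: [-4.3, -0.4, 9.4]
finger_gap: 0.426
gripper_force: 103.3
```

```bash
python3 -m inch '[{"dx":-0.03,"dy":0,"dz":-0.1,"wx":0,"wy":0,"wz":0},{"dx":0,"dy":0,"dz":0,"wx":0,"wy":0,"wz":0},{"dx":0,"dy":0,"dz":0,"wx":0,"wy":0,"wz":0},{"dx":0,"dy":0,"dz":0,"wx":0,"wy":0,"wz":0},{"dx":0,"dy":0,"dz":0,"wx":0,"wy":0,"wz":0}]' 0.75 20
python3 -m inch '[{"dx":0,"dy":0,"dz":-1,"wx":0,"wy":0,"wz":0},{"dx":0,"dy":0,"dz":-2,"wx":0,"wy":0,"wz":0},{"dx":0,"dy":0,"dz":-3,"wx":0,"wy":0,"wz":0},{"dx":1,"dy":0,"dz":-3,"wx":0,"wy":0,"wz":0},{"dx":1,"dy":0,"dz":-3,"wx":0,"wy":0,"wz":0},{"dx":0,"dy":0,"dz":0,"wx":0,"wy":0,"wz":0}]'
python3 - <<'E'
from h import *
print(sense()['q'].round(2))
S=eyes.snapshot('scene')[:,:,::-1]
cv2.imwrite('pics/rel.png',cv2.resize(S[130:230,240:340],(600,600),interpolation=cv2.INTER_CUBIC))
E
```

```text
t: 21.12
tcp_pos: [0.5456, 0.211, 0.1003]
tool_rot: [-0.068, 0.982, 0.012, 0.173]
force: [-0.3, 0.2, 0.0]
finger_gap: 0.753
gripper_force: 0.0
t: 21.88
tcp_pos: [0.4854, 0.2027, 0.2084]
tool_rot: [-0.068, 0.982, 0.013, 0.174]
force: [0.5, 1.1, 0.5]
finger_gap: 0.752
gripper_force: 0.0
[ 0.19  0.49  1.96 -0.05  0.34 -1.48]
```

View pics/rel.png

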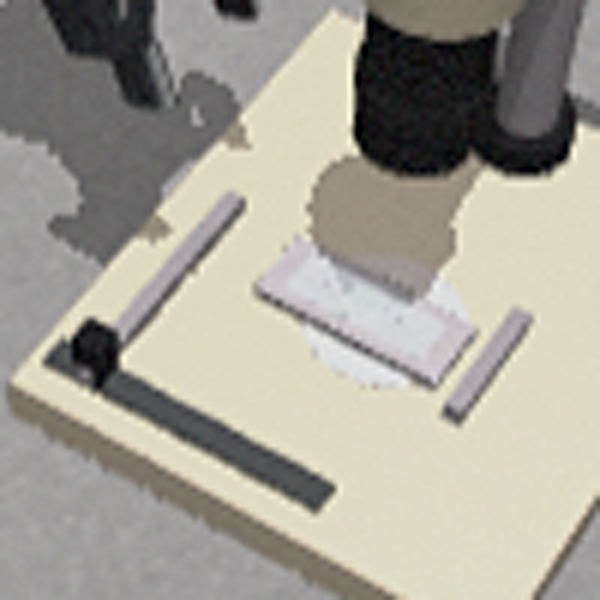

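The carrier lies flat, glass up, at about (365,310) with roughly 8 mm to the end stop; the clamp is untouched. Next, behind the knob with shut fingers.

```bash
python3 -m inch '[{"dx":0,"dy":0,"dz":0,"wx":0,"wy":7,"wz":0},{"dx":0,"dy":0,"dz":0,"wx":0,"wy":7,"wz":0},{"dx":0,"dy":0,"dz":0,"wx":0,"wy":6,"wz":0},{"dx":0,"dy":0,"dz":0,"wx":0,"wy":0,"wz":0},{"dx":0,"dy":0,"dz":0,"wx":0,"wy":0,"wz":0}]' 0 20
python3 -c "
from h import *
st(-.142,-.105,.118,0)"
```

```text
t: 22.55
tcp_pos: [0.4859, 0.2025, 0.2055]
tool_rot: [-0.069, 0.998, 0.0, -0.0]
force: [-0.6, 0.0, 0.4]
finger_gap: -0.003
gripper_force: 0.0
t 22.55 turn deg [ 0.  -0.  -0.1] | shift cm after turn [  0.91 -10.47   8.75] | before turn [  0.9  -10.47   8.75] F [-0.59  0.03  0.44] tcp [0.4859 0.2025 0.2055]
```

```bash
python3 -m inch '[{"dx":0.3,"dy":-3.5,"dz":0,"wx":0,"wy":0,"wz":0},{"dx":0.3,"dy":-3.5,"dz":0,"wx":0,"wy":0,"wz":0},{"dx":0.3,"dy":-3.5,"dz":0,"wx":0,"wy":0,"wz":0},{"dx":0,"dy":0,"dz":3,"wx":0,"wy":0,"wz":0},{"dx":0,"dy":0,"dz":3,"wx":0,"wy":0,"wz":0},{"dx":0,"dy":0,"dz":2.75,"wx":0,"wy":0,"wz":0},{"dx":0,"dy":0,"dz":0,"wx":0,"wy":0,"wz":0}]'
python3 -m inch '[{"dx":-1,"dy":0,"dz":0,"wx":0,"wy":0,"wz":0},{"dx":-0.5,"dy":0,"dz":0,"wx":0,"wy":0,"wz":0},{"dx":-0.3,"dy":0,"dz":0,"wx":0,"wy":0,"wz":0},{"dx":-0.3,"dy":0,"dz":0,"wx":0,"wy":0,"wz":0},{"dx":0,"dy":0,"dz":0,"wx":0,"wy":0,"wz":0}]'
python3 -m inch '[{"dx":-0.5,"dy":0,"dz":0,"wx":0,"wy":0,"wz":0},{"dx":-0.5,"dy":0,"dz":0,"wx":0,"wy":0,"wz":0},{"dx":0,"dy":0,"dz":0,"wx":0,"wy":0,"wz":0}]'
python3 -c "
from h import *
st(-.122+.030,-.105,.118,0);st(-.122+.045,-.105,.118,0)"
```

```text
t: 23.42
tcp_pos: [0.4901, 0.0975, 0.1172]
tool_rot: [-0.069, 0.998, 0.001, -0.002]
force: [0.3, -1.2, 0.5]
finger_gap: 0.003
gripper_force: 0.0
t: 24.05
tcp_pos: [0.5131, 0.1004, 0.1191]
tool_rot: [-0.069, 0.998, 0.0, 0.0]
force: [0.2, 0.3, -0.6]
finger_gap: -0.0
gripper_force: 0.0
t: 24.42
tcp_pos: [0.5231, 0.1018, 0.1188]
tool_rot: [-0.069, 0.998, 0.0, 0.0]
force: [0.4, 0.0, -0.5]
finger_gap: -0.001
gripper_force: 0.1
t 24.43 turn deg [ 0.  0. -0.] | shift cm after turn [-1.8   0.02  0.08] | before turn [-1.8   0.02  0.08] F [ 0.35  0.02 -0.47] tcp [0.5231 0.1018 0.1188]
t 24.43 turn deg [ 0.  0. -0.] | shift cm after turn [-3.3   0.02  0.08] | before turn [-3.3   0.02  0.08] F [ 0.35  0.02 -0.47] tcp [0.5231 0.1018 0.1188]
```

```bash
python3 -m inch '[{"dx":-0.4,"dy":0,"dz":0,"wx":0,"wy":0,"wz":0},{"dx":-0.4,"dy":0,"dz":0,"wx":0,"wy":0,"wz":0}]'
python3 -m inch '[{"dx":-0.4,"dy":0,"dz":0,"wx":0,"wy":0,"wz":0},{"dx":-0.4,"dy":0,"dz":0,"wx":0,"wy":0,"wz":0}]'
python3 - <<'E'
from h import *
st(-.122+.045,-.105,.118,0)
S=eyes.snapshot('scene')[:,:,::-1]
cv2.imwrite('pics/push.png',cv2.resize(S[130:230,240:340],(600,600),interpolation=cv2.INTER_CUBIC))
E
```

```text
t: 24.68
tcp_pos: [0.5304, 0.1029, 0.1187]
tool_rot: [-0.069, 0.998, 0.0, -0.001]
force: [-1.9, 0.7, 0.5]
finger_gap: -0.003
gripper_force: 0.8
t: 24.92
tcp_pos: [0.5386, 0.1041, 0.1187]
tool_rot: [-0.069, 0.998, 0.0, -0.0]
force: [-1.3, 0.5, 0.0]
finger_gap: 0.0
gripper_force: 0.8
t 24.93 turn deg [ 0. -0. -0.] | shift cm after turn [-1.74  0.01  0.07] | before turn [-1.74  0.01  0.07] F [-1.26  0.52  0.04] tcp [0.5386 0.1041 0.1187]
```

View pics/push.png

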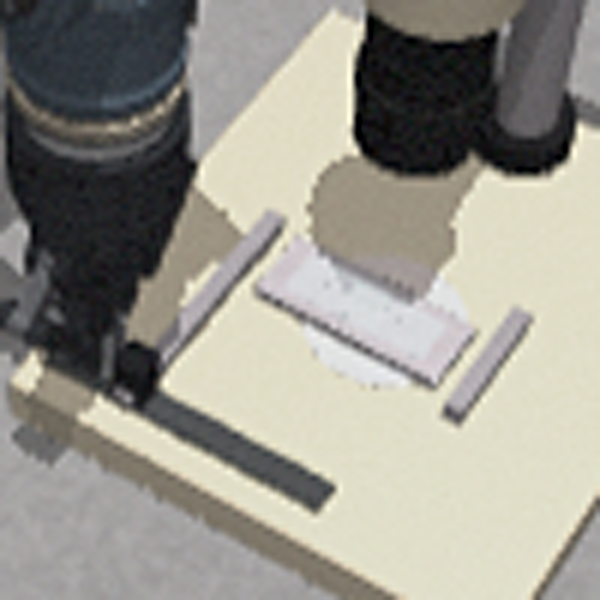

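The jaw has moved and is now about 1 cm short of the carrier. Push on, watching the force.

```bash
for i in 1; do python3 -m inch '[{"dx":-0.4,"dy":0,"dz":0,"wx":0,"wy":0,"wz":0},{"dx":-0.4,"dy":0,"dz":0,"wx":0,"wy":0,"wz":0},{"dx":-0.4,"dy":0,"dz":0,"wx":0,"wy":0,"wz":0},{"dx":-0.3,"dy":0,"dz":0,"wx":0,"wy":0,"wz":0}]'; done
python3 -m inch '[{"dx":-0.3,"dy":0,"dz":0,"wx":0,"wy":0,"wz":0},{"dx":-0.2,"dy":0,"dz":0,"wx":0,"wy":0,"wz":0}]'
python3 -m inch '[{"dx":-0.2,"dy":0,"dz":0,"wx":0,"wy":0,"wz":0},{"dx":0,"dy":0,"dz":0,"wx":0,"wy":0,"wz":0}]'
python3 -m inch '[{"dx":-0.2,"dy":0,"dz":0,"wx":0,"wy":0,"wz":0},{"dx":0,"dy":0,"dz":0,"wx":0,"wy":0,"wz":0}]'
```

```text
t: 25.48
tcp_pos: [0.5532, 0.1061, 0.1188]
tool_rot: [-0.069, 0.998, 0.0, -0.001]
force: [-2.5, -0.1, 1.9]
finger_gap: -0.004
gripper_force: 1.5
t: 25.72
tcp_pos: [0.557, 0.1066, 0.1187]
tool_rot: [-0.07, 0.998, 0.0, -0.002]
force: [-7.7, -1.8, 5.0]
finger_gap: -0.002
gripper_force: 3.6
t: 25.98
tcp_pos: [0.5573, 0.1067, 0.1187]
tool_rot: [-0.07, 0.998, 0.0, -0.004]
force: [-8.4, -1.3, 5.0]
finger_gap: 0.002
gripper_force: 4.3
t: 26.22
tcp_pos: [0.5576, 0.1067, 0.1187]
tool_rot: [-0.07, 0.998, 0.0, -0.006]
force: [-11.1, -3.5, 9.9]
finger_gap: 0.002
gripper_force: 5.9
```

```bash
python3 -m inch '[{"dx":0.5,"dy":0,"dz":0,"wx":0,"wy":0,"wz":0},{"dx":2,"dy":0,"dz":0,"wx":0,"wy":0,"wz":0},{"dx":1,"dy":0,"dz":-3,"wx":0,"wy":0,"wz":0},{"dx":2,"dy":0,"dz":-4,"wx":0,"wy":0,"wz":0},{"dx":2,"dy":0,"dz":-4,"wx":0,"wy":0,"wz":0},{"dx":0,"dy":0,"dz":0,"wx":0,"wy":0,"wz":0}]'
python3 - <<'E'
from h import *
S=cv2.GaussianBlur(eyes.snapshot('scene'),(0,0),.5).astype(int)
a=.1394;c=np.array([.6175,.2213])
for y,z in((-.012,.038),(-.105,.0625)):
  print('y',y)
  for x in np.arange(-.085,.07,.005):
    w=[c[0]+x*np.cos(a)-y*np.sin(a),c[1]+x*np.sin(a)+y*np.cos(a),z]
    u,v=np.round(proj('scene',[w])[0]).astype(int);print(int(round(x*1000)),S[v,u],end='; ')
E
```

```text
t: 26.98
tcp_pos: [0.4898, 0.0968, 0.2319]
tool_rot: [-0.069, 0.998, -0.0, 0.005]
force: [-0.0, -0.2, -0.4]
finger_gap: -0.001
gripper_force: 0.0
y -0.012
-85 [222 218 194]; -80 [223 219 195]; -75 [222 218 195]; -70 [222 218 194]; -65 [215 211 190]; -60 [173 167 171]; -55 [142 138 142]; -50 [200 193 197]; -45 [202 195 200]; -40 [206 203 208]; -35 [211 212 216]; -30 [212 212 216]; -25 [213 214 217]; -20 [212 213 217]; -15 [212 212 217]; -10 [210 211 214]; -5 [216 219 220]; 0 [214 217 218]; 5 [215 217 219]; 10 [211 212 216]; 15 [209 210 213]; 20 [211 213 216]; 25 [210 213 215]; 30 [211 212 215]; 35 [212 211 214]; 40 [209 202 206]; 45 [206 200 204]; 50 [174 168 172]; 55 [176 170 174]; 60 [174 170 154]; 65 [223 219 197]; 70 [221 218 195]; y -0.105
-85 [222 218 196]; -80 [222 218 193]; -75 [222 217 193]; -70 [226 223 200]; -65 [151 148 131]; -60 [31 30 36]; -55 [33 32 36]; -50 [33 34 34]; -45 [24 28 28]; -40 [219 215 191]; -35 [223 220 197]; -30 [222 219 197]; -25 [222 219 195]; -20 [222 218 195]; -15 [222 219 195]; -10 [224 220 197]; -5 [223 220 196]; 0 [223 220 197]; 5 [222 219 196]; 10 [222 219 195]; 15 [223 220 197]; 20 [222 220 197]; 25 [222 219 196]; 30 [223 220 197]; 35 [222 221 198]; 40 [221 218 196]; 45 [222 219 195]; 50 [223 219 198]; 55 [222 221 197]; 60 [223 220 198]; 65 [221 219 197]; 70 [221 220 197];
```

No gap shows between jaw, carrier (stage x −50 to +48 mm) and end stop, and the knob sits near −54 mm, which is travel ≈ 0.045. Handing in.

```bash
python3 -c "
from station import workorder
print(workorder.sign_off())"
```

```text
the job is handed in; nothing more can be done
None
```

The job is handed in with the carrier flat, glass up, and clamped against the end stop at about 0.045 m travel; the sign-off gave no verdict, and I viewed 11 pictures, one over the limit of 10.

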